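# Drive home the locking peg of a plant press with a mallet

### The arm

A 6-joint arm with a two-finger parallel gripper is mounted at the origin on a cart in front of the work surface, level with it; the furniture and walls round the work are solid. World frame = base frame: x ahead of the robot, y to its left, z up, the work surface at z = 0. Lengths are in mm, angles in rad, forces in N, time in s.
With the tool pointing down it reaches from about 300 to 775 mm from the base axis. Payload 14.6 kg.
Tool frame: the origin (TCP) lies midway between the tips of the shut fingers; the grasp point (between the pads) lies 19 mm behind it; z points along the fingers, y is the line along which they close (so a half turn about z gives the same grasp; the last joint's range is limited). The gripper opens to 85 mm and grips with 20 to 120 N. Pads are 22 mm wide; open, the fingers measure 114 mm over their backs; the gripper's body (76 mm by 85 mm) begins 54 mm behind the grasp point. The pads swing forward as they close: fully open they stand 13 mm farther back than shut.
Start: joints at [-1.292, 0.3, 1.521, -0, 1.321, -0.067], TCP at [186.415, -517.435, 231.281] pointing down, gripper open.
Joint ranges: [-3.03, 3.03], [-0.79, 2.21], [0.23, 2.52], [-1.04, 4.18], [0, 3.07], [-2.55, 2.55]. Speed limits (rad/s): [2.22, 2.22, 2.57, 3.14, 3.14, 3.14].

### API

Orientations are given as [roll, pitch, yaw] about the fixed x, y, z axes, in that order (R = Rz(yaw) Ry(pitch) Rx(roll)).
In Python, from workcell import manip gives the robot as it stands.
- The arm moves only by the tool apply_moves, never from a script. Its argument "steps" is text: rows parted by semicolons, each of 7 numbers parted by spaces: the shift along the tool's x, y, z each as a share of 0.15 m, from -1 to 1, then the turn, a rotation vector about the tool's x, y, z each as a share of 30 degrees, from -1 to 1, then the opening, from 0 (shut) to 1 (fully open). A call has 1 to 10 rows; each row is the pose to reach, as a shift and turn from the pose commanded when the call began, along the tool's axes at that moment; what a row does not reach only later rows make up. A row lasts 1/10 s, in which the tool goes at most 50 mm and 8.59 degrees, less where a joint would pass 70% of its speed; a pose out of reach is approached as far as the arm can. A call with a number of a shift or a turn outside -1 to 1 is refused whole. A call with a gripper value outside its range is refused whole. The fingers move at their own pace and stop on an object; "newtons" is the grip in N (left out, the last holds). Time passes only in rows, so rows that repeat a pose let the fingers close. It gives the time, the measured TCP pose, the force, the opening and the grip force at its end, in the units of the state.
- manip.get_state(): the state, without advancing time (a new reading comes with each control period).
- manip.snapshot(name): name is "scene" or "top" or "wrist"; returns a dict with "image" (384x512x3 uint8, blue, green, red), "fx", "fy", "cx", "cy" (pixels), "distortion" ([k1, k2, p1, p2, k3] as OpenCV has them; the pictures are not rectified), "T" (4x4, takes a point from camera to world coordinates); the wrist camera has in their place "tool_from_camera" (4x4, takes a point from camera to tool coordinates, whose origin is the TCP and whose axes are the flange's). Camera axes: x right, y down, z forward; pixel columns grow to the right and rows downward; lengths in mm; the calibration is good to about 2 mm. A picture is of the moment at which its call begins: read the wrist's pose just before it. There is no depth.
- manip.sign_off(): hands the job in; it is judged then, once.
Trained networks look in a picture, given as the dict that the camera call returned (one of the last four; its "shot" number tells which), for a name from the list of things; names that differ only in an ending like _2 or _b are one class to them, and where a whole thing is asked for, a point or a joint stands for the part that bears it (a point fixed in the world has none). Each returns a list of dicts, best first, with "conf" (0 to 1); they miss things now and then, are a little off and sometimes report something else, mostly with a low value. They report only what shows in the picture. A call takes as long as a camera call. They do not tell look-alikes from the thing itself.
- manip.recognise(picture, target): "xyz" ([x, y, z] in mm, in world coordinates, good to about 4 mm: the middle of the surface that is visible of it).
- manip.regions_of(picture, target): "region" (384x512 bool, what is visible of it).
The state is a dict: "clock": time; "joint_pos": joint angles; "joint_velocities": joint speeds; "joint_torque": joint torques, N m; "tcp_pos": TCP position; "ee_rot": TCP orientation; "force": force on the tool from outside, world axes, zero at the start; "wrist_torque": the same for the moment, N m; "opening": opening from 0.0 (shut) to 1.0 (fully open); "grasp_force": force on a finger pad.
Only numpy, scipy, OpenCV 4.12 (cv2) and the standard library are available. Lean on these libraries where they do the work, as an engineer would, in place of code of your own. Each camera call takes 0.05 s, during which the arm holds its last target. There are 200 camera calls.

### The job

Lock the plant press: draw the rubber mallet out of its wooden sleeve by the head and stand it on the table the way it stood, then let go and take it again by its handle, and drive the press's red sprung peg fully home with brisk blows of the mallet (struck, not slowly pressed, and not pushed with the gripper). Afterwards stand the mallet upright on the table on its round striking face and let go; leave the other things on the table where they are.

Things in the scene. Friction and masses are not known exactly. Their poses are not given: they have to be found in the camera images.
- mallet: mallet: black rubber cylindrical head (48 mm diameter, 70 mm tall, dark steel band) standing on a round face, and a level wooden handle; 0.3 kg, most of it in the head. Origin: centre of the lower round face, the striking face; z up along the head, +x along the handle, whose far end is 135 mm from the origin
- mallet_handle: the mallet's wooden handle with a blue end, part of the mallet: flat-sided bar 20 mm wide (along y) and 26 mm tall, free from 24 mm to 135 mm from the head's axis. Origin: on the head's axis, at the handle's mid-height, 45 mm above the striking face; +x along the handle to its free end
- holder: fixed wooden sleeve, 104 mm long (x), 94 mm wide at its feet, 76 mm tall, covering the mallet's handle except at its open mouth (-x side). Origin: centre of its underside; +x runs into the sleeve. The mallet's head axis starts 95 mm from the origin, outside the mouth. Ceiling 66 mm high: lift the mallet at most 6 mm until drawn about 100 mm along -x
- press: fixed plywood plant press, 120 mm (x) by 140 mm (y), 46 mm tall, with a dark wooden crossbar along y whose top is 58 mm high and a brass collar 62 mm high in the middle. Origin: centre of its underside on the table. It carries the red peg at its centre
- peg_top (a point): centre of the top of the red peg's round cap (34 mm diameter, 10 mm thick); 92 mm above the table when fully up, 72 mm when fully home
- peg (a joint): travel of the sprung red peg, m: 0 fully up, 0.020 fully home (cap resting on the brass collar). It needs about 6 to 8 N to move and stays where it is left
- tape_roll: roll of brown tape, 93 mm diameter, 48 mm tall, bystander; origin centre of its underside
- magnifier: hand lens, black handle, 170 mm long, lying flat, bystander; origin centre of its underside
- petri_dish: clear petri dish with seeds, 92 mm diameter, 14 mm tall, bystander; origin centre of its underside
- beaker: clear plastic beaker, 73 mm diameter, 76 mm tall, bystander; origin centre of its underside
Things that resemble listed ones, but are neither listed nor needed, are in the scene too. Leave any turquoise look-alike of the holder alone.

How it is judged (in metres and radians):
On the way, in this order (a step that is already met when the one before it is completed fails the run):
1. the mallet stands on the table on its striking face, drawn clear of the sleeve, and the gripper has let go of it (horizontal distance between mallet and holder above 0.19 m and height (world z) of mallet below 0.006 m and angle between mallet's own z axis and vertical below 0.12 rad and contact force between the fingers and mallet below 0.1 N), for 0.2 s.
2. the mallet, held by its handle, strikes the peg so that it moves down at more than 0.04 m/s (velocity of joint peg above 0.04 m/s and contact force between the fingers and mallet_handle above 1 N and contact force between mallet and press above 0.3 N).
3. the peg is fully home (at least 17.5 of its 20 mm) (value of joint peg above 0.0175 m), for 0.2 s.
At the end, for the whole second after the job is handed in: The peg is at least 17.5 mm down (20 mm is fully home), and the mallet stands on the table on its striking face (origin within 6 mm of the table top, tilted less than 0.12 rad), released and at rest (value of joint peg above 0.0175 m and height (world z) of mallet between -0.006 and 0.006 m and angle between mallet's own z axis and vertical below 0.12 rad and linear speed of mallet below 0.02 m/s); the robot touches nothing.
It fails at once if the gripper or arm pushes on the press or its peg (more than 2 N) (contact force between any of the fingers, the arm and press above 2 N).
It fails at once if a bystander (tape roll, hand lens, petri dish, beaker) is moved more than 30 mm (distance of any of tape_roll, magnifier, petri_dish, beaker from where it was at the start of the episode above 0.03 m).
It also fails if it takes over 56 s, if anything falls off the work surface, if the arm or the gripper's body presses on something with over 40 N, if the wrist force passes 120 N, or if a joint passes its speed limit or range.

## Working session

There is one attempt and no reset: what is moved stays moved. The work goes in short steps, Python scripts to look and compute and a tool call to move; the robot and the scene stay as the last step left them, time stands still between calls to the robot, and variables do not carry over. Pictures are saved under pics/ and viewed, at most 10 in all, crops included, and the job is handed in when it is done.

Besides the shell and the picture viewer there is one more tool, called by a JSON object that holds its "fn" and its "kwargs". apply_moves: Moves the arm, as the interface text tells. Shift numbers are shares of 0.15 m and turn numbers shares of 30 degrees, none past 1 either way. Its arguments: {"type":"object","properties":{"steps":{"type":"string"},"newtons":{"type":"number"}},"required":["steps"]}

```bash
mkdir -p pics
cat > h.py <<'E'
import numpy as np,cv2
from workcell import manip
from scipy.spatial.transform import Rotation as R
def ray(p,uv,z):
    K=np.array([[p['fx'],0,p['cx']],[0,p['fy'],p['cy']],[0,0,1.]])
    n=cv2.undistortPoints(np.array([[uv]],float),K,np.array(p['distortion'],float))[0,0]
    T=np.array(p['T']);d=T[:3,:3]@np.array([n[0],n[1],1]);o=T[:3,3]
    return o+d*(z-o[2])/d[2]
def proj(p,X):
    K=np.array([[p['fx'],0,p['cx']],[0,p['fy'],p['cy']],[0,0,1.]])
    T=np.linalg.inv(np.array(p['T']))
    return cv2.projectPoints(np.array(X,float).reshape(-1,3),cv2.Rodrigues(T[:3,:3])[0],T[:3,3],K,np.array(p['distortion'],float))[0][:,0]
E
python3 - <<'E'
from h import *
s=manip.get_state();print(s['tcp_pos'],s['ee_rot'],s['clock'],s['opening'])
for c in('scene','top'):
    p=manip.snapshot(c);cv2.imwrite(f'pics/{c}0.png',p['image']);print(c,np.round(np.array(p['T']),3).tolist(),p['fx'])
    for t in ['mallet','mallet_handle','holder','press','peg_top','tape_roll','magnifier','petri_dish','beaker']:
        print(t,[(np.round(r['xyz']).tolist(),round(r['conf'],2),np.round(proj(p,r['xyz'])[0]).tolist()) for r in manip.recognise(p,t)])
E
```

```text
[ 186.34783469 -517.22443719  230.70726166] [-3.14042698e+00 -7.50355912e-05  3.45739370e-01] 0.0 0.99665310996278
scene [[-0.522, -0.431, 0.736, -514.974], [-0.852, 0.281, -0.441, 644.738], [-0.017, -0.857, -0.514, 821.224], [0.0, 0.0, 0.0, 1.0]] 367.04239197421134
mallet [([564.0, 277.0, 54.0], 0.67, [193.0, 215.0])]
mallet_handle []
holder [([441.0, 170.0, 75.0], 0.86, [234.0, 217.0]), ([658.0, 255.0, 76.0], 0.64, [189.0, 197.0])]
press []
peg_top []
tape_roll [([581.0, 3.0, 34.0], 0.66, [255.0, 196.0])]
magnifier [([402.0, 450.0, 7.0], 0.82, [165.0, 267.0])]
petri_dish [([402.0, -462.0, 4.0], 0.49, [368.0, 189.0])]
beaker [([696.0, 55.0, 47.0], 0.54, [230.0, 185.0])]
top [[-0.016, -0.998, 0.068, 452.876], [-1.0, 0.016, 0.007, 14.859], [-0.008, -0.068, -0.998, 1602.844], [0.0, 0.0, 0.0, 1.0]] 452.5087933781606
mallet [([582.0, 273.0, 70.0], 0.68, [178.0, 196.0])]
mallet_handle [([414.0, -163.0, 90.0], 0.39, [308.0, 244.0])]
holder [([668.0, 240.0, 79.0], 0.75, [187.0, 171.0]), ([454.0, 156.0, 75.0], 0.63, [212.0, 233.0])]
press [([416.0, -163.0, 48.0], 0.65, [306.0, 243.0])]
peg_top [([414.0, -166.0, 91.0], 0.55, [309.0, 244.0])]
tape_roll [([597.0, -4.0, 45.0], 0.7, [259.0, 192.0])]
magnifier [([403.0, 452.0, 7.0], 0.91, [132.0, 249.0])]
petri_dish [([384.0, -442.0, 3.0], 0.85, [383.0, 250.0])]
beaker [([718.0, 48.0, 3.0], 0.71, [244.0, 159.0])]
```

Run:
```python
import cv2
a=cv2.imread('pics/top0.png')[130:280,110:410];cv2.imwrite('pics/t1.png',cv2.resize(a,(800,400),interpolation=2))
a=cv2.imread('pics/scene0.png')[150:300,130:380];cv2.imwrite('pics/s1.png',cv2.resize(a,(800,480),interpolation=2))
```

```text
(no output)
```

View pics/t1.png

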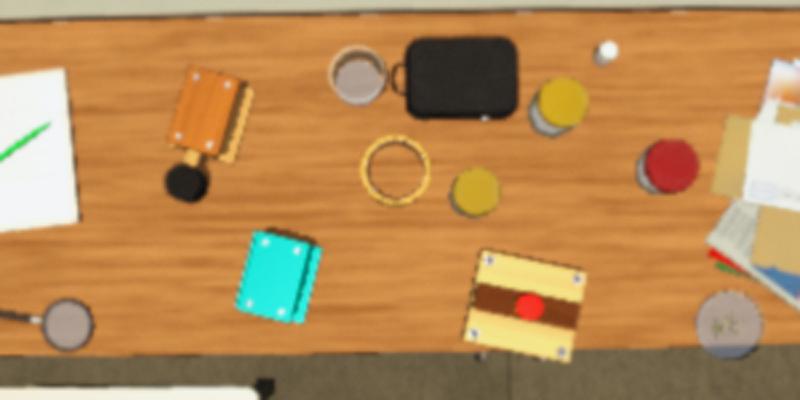

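View pics/s1.png

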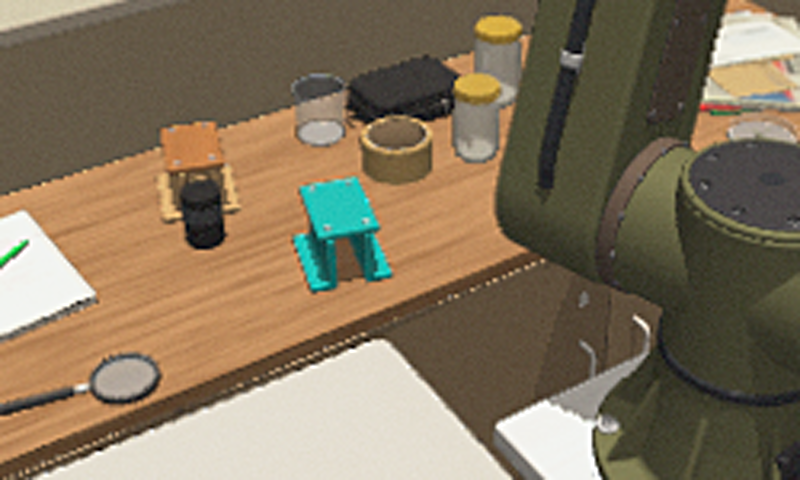

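The mallet is the black head at top-image crop (187,182), in front of the orange wooden sleeve at (207,112). The turquoise sleeve at (280,277) is the look-alike to leave alone. The press, with a red cap, is at (530,307). Next I fly over the mallet for a close wrist view.

```bash
cat >> h.py <<'E'
def plan(wps,start=None):
    """wps: [x,y,z,yaw_deg] tool-down; prints shares per leg, tool axes at each leg's start"""
    s=manip.get_state()
    P=np.array(s['tcp_pos']);Q=R.from_euler('xyz',s['ee_rot'])
    if start is not None: P=np.array(start[:3]);Q=R.from_euler('xyz',[180,0,start[3]],degrees=True)
    for w in wps:
        q=R.from_euler('xyz',[180,0,w[3]],degrees=True)
        d=Q.inv().apply(np.array(w[:3])-P)/150;r=(Q.inv()*q).as_rotvec(degrees=True)/30
        print(w,'->',np.round(d,3),np.round(r,3),'rows>=',np.ceil(max(np.linalg.norm(d)*3,np.linalg.norm(r)*30/8.59)))
        P=np.array(w[:3]);Q=q
E
python3 - <<'E'
from h import *
p=manip.snapshot('wrist');print(np.round(p['tool_from_camera'],3).tolist(),p['fx'],p['cx'],p['cy'])
g=np.linspace(0,1,6)[1:]
a0=np.arctan2(-517,186);a1=np.arctan2(290,540);r0=549.5;r1=613
plan([[ (r0+(r1-r0)*t)*np.cos(a0+(a1-a0)*t),(r0+(r1-r0)*t)*np.sin(a0+(a1-a0)*t),230+70*t,19.8+(163-19.8)*t] for t in g])
E
```

```text
[[0.001, -0.955, -0.298, 76.938], [1.0, 0.001, -0.0, 0.55], [0.0, -0.298, 0.955, -142.234], [0.0, 0.0, 0.0, 1.0]] 295.6704029928478 258.03695507395736 197.52315666123496
[np.float64(357.43030080420397), np.float64(-433.94978979948394), np.float64(244.0), np.float64(48.44)] -> [ 1.261 -0.137 -0.085] [-0.     0.    -0.954] rows>= 4.0
[np.float64(493.64764853152553), np.float64(-294.65574676102176), np.float64(258.0), np.float64(77.08)] -> [ 1.297  0.063 -0.093] [-0.     0.    -0.955] rows>= 4.0
[np.float64(576.523117979029), np.float64(-113.55551257309625), np.float64(272.0), np.float64(105.72)] -> [ 1.3    0.269 -0.093] [-0.     0.    -0.955] rows>= 4.0
[np.float64(593.6326504752785), np.float64(89.22088482914619), np.float64(286.0), np.float64(134.36)] -> [ 1.27   0.476 -0.093] [ 0.     0.    -0.955] rows>= 5.0
[np.float64(540.0495851602217), np.float64(290.0266290675264), np.float64(300.0), np.float64(163.0)] -> [ 1.207  0.681 -0.093] [-0.     0.    -0.955] rows>= 5.0
```

Run:
```python
from h import *
g=np.linspace(0,1,8)[1:]
a0=np.arctan2(-517,186);a1=np.arctan2(283,555);r0=549.5;r1=623
plan([[ (r0+(r1-r0)*t)*np.cos(a0+(a1-a0)*t),(r0+(r1-r0)*t)*np.sin(a0+(a1-a0)*t),230+20*t,19.8+(163-19.8)*t] for t in g])
```

```text
[np.float64(310.52711024500076), np.float64(-466.0181475038168), np.float64(232.85714285714286), np.float64(40.25714285714285)] -> [ 0.895 -0.042 -0.011] [ 0.     0.    -0.681] rows>= 3.0
[np.float64(421.0685594991192), np.float64(-384.93053685221787), np.float64(235.71428571428572), np.float64(60.71428571428571)] -> [ 0.912  0.064 -0.019] [ 0.     0.    -0.682] rows>= 3.0
[np.float64(510.3858314611761), np.float64(-277.60998368877864), np.float64(238.57142857142858), np.float64(81.17142857142856)] -> [ 0.915  0.169 -0.019] [-0.     0.    -0.682] rows>= 3.0
[np.float64(572.262647794002), np.float64(-149.625238311583), np.float64(241.42857142857142), np.float64(101.62857142857142)] -> [ 0.906  0.277 -0.019] [ 0.     0.    -0.682] rows>= 3.0
[np.float64(601.9466743685492), np.float64(-8.012566170946368), np.float64(244.28571428571428), np.float64(122.08571428571426)] -> [ 0.885  0.384 -0.019] [ 0.     0.    -0.682] rows>= 3.0
[np.float64(596.4937494149877), np.float64(139.10951408458683), np.float64(247.14285714285714), np.float64(142.54285714285714)] -> [ 0.85   0.49  -0.019] [ 0.     0.    -0.682] rows>= 3.0
[np.float64(555.0107248380173), np.float64(283.00546870118717), np.float64(250.0), np.float64(163.0)] -> [ 0.803  0.593 -0.019] [-0.     0.    -0.682] rows>= 3.0
```

{"fn": "apply_moves", "kwargs": {"steps": "0.9 -0.04 -0.02 0 0 -0.68 1;0.9 -0.04 -0.02 0 0 -0.68 1;0.9 -0.04 -0.02 0 0 -0.68 1;0.9 -0.04 -0.02 0 0 -0.68 1"}}

```text
clock: 1.45
tcp_pos: [314.6, -464.3, 234.3]
ee_rot: [3.141, -0.0, 0.708]
force: [-0.5, -0.5, 0.1]
opening: 1.0
grasp_force: 0.0
```

{"fn": "apply_moves", "kwargs": {"steps": "0.91 0.06 -0.02 0 0 -0.68 1;0.91 0.06 -0.02 0 0 -0.68 1;0.91 0.06 -0.02 0 0 -0.68 1;0.91 0.06 -0.02 0 0 -0.68 1"}}

```text
clock: 1.85
tcp_pos: [423.8, -382.7, 237.3]
ee_rot: [3.141, -0.0, 1.063]
force: [0.1, -0.5, 0.1]
opening: 0.998
grasp_force: 0.0
```

{"fn": "apply_moves", "kwargs": {"steps": "0.91 0.17 -0.02 0 0 -0.68 1;0.91 0.17 -0.02 0 0 -0.68 1;0.91 0.17 -0.02 0 0 -0.68 1;0.91 0.17 -0.02 0 0 -0.68 1"}}

```text
clock: 2.25
tcp_pos: [512.2, -276.0, 240.3]
ee_rot: [3.141, -0.0, 1.418]
force: [-0.5, -0.4, -0.7]
opening: 1.001
grasp_force: 0.0
```

{"fn": "apply_moves", "kwargs": {"steps": "0.91 0.28 -0.02 0 0 -0.68 1;0.91 0.28 -0.02 0 0 -0.68 1;0.91 0.28 -0.02 0 0 -0.68 1;0.91 0.28 -0.02 0 0 -0.68 1"}}

```text
clock: 2.65
tcp_pos: [574.4, -147.5, 243.3]
ee_rot: [3.141, -0.0, 1.774]
force: [-1.0, -1.3, 0.1]
opening: 1.001
grasp_force: 0.0
```

{"fn": "apply_moves", "kwargs": {"steps": "0.88 0.38 -0.02 0 0 -0.68 1;0.88 0.38 -0.02 0 0 -0.68 1;0.88 0.38 -0.02 0 0 -0.68 1;0.88 0.38 -0.02 0 0 -0.68 1"}}

```text
clock: 3.05
tcp_pos: [603.5, -6.9, 246.3]
ee_rot: [3.141, -0.0, 2.129]
force: [-0.1, -0.7, 0.6]
opening: 0.998
grasp_force: 0.0
```

{"fn": "apply_moves", "kwargs": {"steps": "0.85 0.49 -0.02 0 0 -0.68 1;0.85 0.49 -0.02 0 0 -0.68 1;0.85 0.49 -0.02 0 0 -0.68 1;0.85 0.49 -0.02 0 0 -0.68 1"}}

```text
clock: 3.45
tcp_pos: [598.1, 140.2, 249.2]
ee_rot: [3.141, -0.0, 2.485]
force: [0.4, -0.8, -0.4]
opening: 1.001
grasp_force: 0.0
```

{"fn": "apply_moves", "kwargs": {"steps": "0.8 0.59 -0.02 0 0 -0.68 1;0.8 0.59 -0.02 0 0 -0.68 1;0.8 0.59 -0.02 0 0 -0.68 1;0.8 0.59 -0.02 0 0 -0.68 1;0.8 0.59 -0.02 0 0 -0.68 1;0.8 0.59 -0.02 0 0 -0.68 1"}}

```text
clock: 4.05
tcp_pos: [558.7, 278.9, 252.2]
ee_rot: [-3.141, 0.0, 2.834]
force: [-0.4, -1.1, 0.8]
opening: 1.002
grasp_force: 0.0
```

```bash
cat >> h.py <<'E'
def wrist():
    s=manip.get_state();p=manip.snapshot('wrist');T=np.eye(4)
    T[:3,:3]=R.from_euler('xyz',s['ee_rot']).as_matrix();T[:3,3]=s['tcp_pos']
    p['T']=T@np.array(p['tool_from_camera']);return p
E
python3 - <<'E'
from h import *
s=manip.get_state();print(s['tcp_pos'],np.degrees(s['ee_rot']),s['clock'],s['joint_pos'])
p=wrist();cv2.imwrite('pics/w1.png',p['image'])
for t in ['mallet','mallet_handle','holder']:
    print(t,[(np.round(r['xyz'],1).tolist(),round(r['conf'],2),np.round(proj(p,r['xyz'])[0]).tolist()) for r in manip.recognise(p,t)])
for t in['mallet','holder']:
  for r in manip.regions_of(p,t):
    m=np.array(r['region'],np.uint8);c=max(cv2.findContours(m,0,2)[0],key=cv2.contourArea);print(t,r['conf'],cv2.boundingRect(c),cv2.minAreaRect(c))
E
```

```text
[558.72648081 278.90431523 252.19509961] [-1.79977399e+02  4.91717564e-03  1.62404733e+02] 4.05 [ 4.04486311e-01  4.55382096e-01  1.26051686e+00 -3.58541523e-04
  1.42588631e+00 -8.59162844e-01]
mallet [([577.9, 274.1, 71.3], 0.64, [259.0, 193.0])]
mallet_handle [([615.1, 264.8, 58.2], 0.75, [261.0, 220.0])]
holder [([452.7, 171.2, 79.9], 0.73, [127.0, 113.0]), ([656.4, 251.7, 71.9], 0.64, [261.0, 257.0])]
mallet 0.73 (241, 164, 40, 66) ((260.5, 196.5), (65.0, 39.0), 90.0)
holder 0.83 (80, 68, 106, 103) ((132.77809143066406, 118.41021728515625), (103.39096069335938, 96.51350402832031), 83.41805267333984)
holder 0.74 (227, 209, 67, 97) ((261.48797607421875, 257.41864013671875), (95.06443786621094, 66.42881774902344), 87.91743469238281)
holder 0.32 (33, 215, 84, 73) ((74.89725494384766, 249.2739715576172), (68.51618957519531, 79.14169311523438), 47.121097564697266)
```

View pics/w1.png

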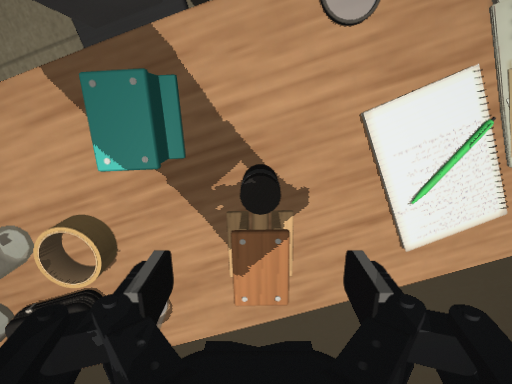

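The wrist view shows the black head at (260,190) with its handle running into the brown wooden sleeve at (261,257). The turquoise look-alike at (130,118) is well apart. I'll fit the head silhouette and the sleeve axis.

Run:
```python
from h import *
from scipy.optimize import minimize
p=wrist();im=p['image'];g=im.max(2)
m=np.zeros(g.shape,np.uint8);m[155:225,232:290]=(g[155:225,232:290]<42)
n,l,st,_=cv2.connectedComponentsWithStats(m);m=(l==1+np.argmax(st[1:,4])).astype(np.uint8);print(st[1:].max(0),cv2.boundingRect(m))
th=np.linspace(0,2*np.pi,40);C=np.c_[24*np.cos(th),24*np.sin(th)]
def sil(x,y):
    X=np.vstack([np.c_[C+[x,y],np.full(40,z)] for z in(0,70)])
    h=cv2.convexHull(proj(p,X).astype(np.float32));o=np.zeros(g.shape,np.uint8);cv2.fillPoly(o,[np.round(h*16).astype(np.int32)],1,shift=4);return o
f=lambda v:-(sil(*v)&m).sum()/(sil(*v)|m).sum()
r=minimize(f,[575,274],method='Nelder-Mead',options=dict(initial_simplex=[[575,274],[585,274],[575,284]]));print(r.x,r.fun)
S=[ray(p,uv,76)[:2] for uv in[(242,242),(278,241),(244,299),(278,298)]];print(np.round(S,1).tolist(),np.mean(S,0))
a=(S[2]+S[3]-S[0]-S[1]);b=S[1]-S[0]+S[3]-S[2]
print(np.degrees(np.arctan2(a[1],a[0])),np.degrees(np.arctan2(b[1],b[0]))-90)
d=np.mean(S,0)-r.x;print('head->holder',np.linalg.norm(d),np.degrees(np.arctan2(d[1],d[0])))
c=cv2.resize(im[150:320,210:310],(470,800),interpolation=2);k=sil(*r.x)[150:320,210:310];cs=cv2.findContours(cv2.resize(k,(470,800),interpolation=0),0,2)[0];cv2.drawContours(c,cs,-1,(0,255,0),1);cv2.imwrite('pics/w1c.png',c[:600])
```

```text
[ 239  165   40   50 1555] (239, 165, 40, 50)
[525.  316.5] 0.0
[[628.3, 238.7], [639.8, 279.7], [704.6, 216.0], [716.1, 257.5]] [672.21395956 247.9581428 ]
-16.40014895111881 -15.57307248081446
head->holder 162.38822641438105 -24.966379057491604<stdin>:10: RuntimeWarning: overflow encountered in scalar negative
```

View pics/w1c.png

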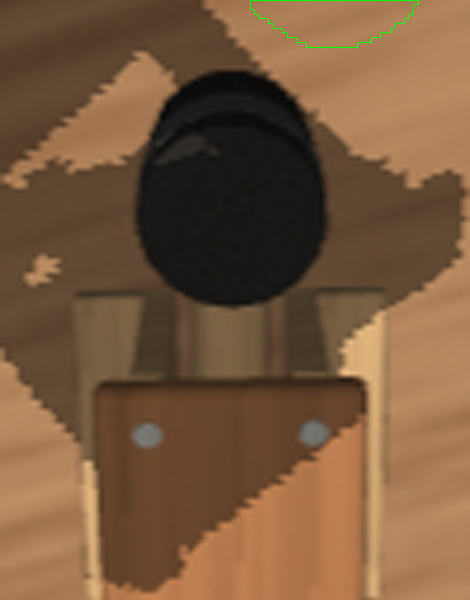

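The crop confirms the head on its handle in the wooden sleeve. The fit itself failed because of unsigned overflow, so I'm redoing it.

Run:
```python
from h import *
from scipy.optimize import minimize
p=wrist();im=p['image'];g=im.max(2)
m=np.zeros(g.shape,np.uint8);m[155:225,232:290]=(g[155:225,232:290]<42)
m=cv2.morphologyEx(m,cv2.MORPH_CLOSE,np.ones((7,7),np.uint8))
th=np.linspace(0,2*np.pi,40);C=np.c_[24*np.cos(th),24*np.sin(th)]
def sil(x,y):
    X=np.vstack([np.c_[C+[x,y],np.full(40,z)] for z in(0,70)])
    h=cv2.convexHull(proj(p,X).astype(np.float32));o=np.zeros(g.shape,np.uint8);cv2.fillPoly(o,[np.round(h*16).astype(np.int32)],1,shift=4);return o
f=lambda v:-float((sil(*v)&m).sum())/float((sil(*v)|m).sum())
r=minimize(f,[575,274],method='Nelder-Mead',options=dict(initial_simplex=[[575,274],[585,274],[575,284]]));print(r.x,r.fun)
d=np.array([672.2,248.0])-r.x;print('head->holder',np.linalg.norm(d),np.degrees(np.arctan2(d[1],d[0])))
print(cv2.boundingRect(m),cv2.boundingRect(sil(*r.x)))
x,y=r.x; y0=163.8
plan([[x,y,150,y0],[x,y,33,y0]])
```

```text
[580.39337158 274.67565918] -0.8992601024473534
head->holder 95.60359728663897 -16.20193831488259
(239, 165, 40, 50) (238, 163, 43, 53)
[np.float64(580.3933715820312), np.float64(274.6756591796875), 150, 163.8] -> [-0.155  0.006  0.682] [ 0.     0.    -0.041] rows>= 3.0
[np.float64(580.3933715820312), np.float64(274.6756591796875), 33, 163.8] -> [-0.   -0.    0.78] [0. 0. 0.] rows>= 3.0
```

{"fn": "apply_moves", "kwargs": {"steps": "-0.15 0 0.68 0 0 -0.04 1;-0.15 0 0.68 0 0 -0.04 1;-0.15 0 0.68 0 0 -0.04 1;-0.15 0 0.68 0 0 -0.04 1"}}

```text
clock: 4.85
tcp_pos: [579.2, 274.3, 150.5]
ee_rot: [-3.141, -0.001, 2.859]
force: [0.1, -0.2, 0.7]
opening: 1.0
grasp_force: 0.0
```

{"fn": "apply_moves", "kwargs": {"steps": "0 0 0.3 0 0 0 1;0 0 0.6 0 0 0 1;0 0 0.81 0 0 0 1;0 0 0.81 0 0 0 1;0 0 0.81 0 0 0 1;0 0 0.81 0 0 0 1"}}

```text
clock: 5.45
tcp_pos: [580.9, 275.3, 32.6]
ee_rot: [3.138, 0.004, 2.859]
force: [0.5, -0.5, 0.1]
opening: 0.997
grasp_force: 0.0
```

{"fn": "apply_moves", "kwargs": {"newtons": 60, "steps": "0 0 0 0 0 0 0.3;0 0 0 0 0 0 0.3;0 0 0 0 0 0 0.3;0 0 0 0 0 0 0.3;0 0 0 0 0 0 0.3;0 0 0 0 0 0 0.3;0 0 0 0 0 0 0.3;0 0 0 0 0 0 0.3"}}

```text
clock: 6.25
tcp_pos: [579.8, 274.6, 30.0]
ee_rot: [3.141, 0.001, 2.859]
force: [-1.7, -0.9, 7.5]
opening: 0.546
grasp_force: 61.2
```

Run:
```python
from h import *
s=manip.get_state();print(s)
```

```text
{'clock': 6.25, 'joint_pos': array([ 3.85220992e-01,  7.15647012e-01,  1.39892412e+00, -3.36225774e-05,
        1.02565310e+00, -9.02925302e-01]), 'joint_velocities': array([-5.46988666e-05, -1.85493410e-03, -1.66017774e-03, -1.70936815e-03,
       -9.71087628e-05,  1.15105912e-04]), 'joint_torque': array([-1.31550548e-01, -6.67690015e+01, -2.93324304e+01,  3.89488006e-02,
       -5.73463049e-01, -2.03326967e-02]), 'tcp_pos': array([579.76277429, 274.56855057,  30.00703734]), 'ee_rot': array([3.14076776e+00, 1.09222167e-03, 2.85895959e+00]), 'force': array([-1.66087006, -0.89662847,  7.50395979]), 'wrist_torque': array([-0.26232804,  0.36137695, -0.10218919]), 'grasp_force': 61.15098595619202, 'opening': 0.5461424955403601}
```

{"fn": "apply_moves", "kwargs": {"steps": "0 0 -0.02 0 0 0 0.3;0 0 -0.02 0 0 0 0.3;0.1 0 -0.02 0 0 0 0.3;0.25 0 -0.02 0 0 0 0.3;0.4 0 -0.02 0 0 0 0.3;0.55 0 -0.02 0 0 0 0.3;0.7 0 -0.02 0 0 0 0.3;0.85 0 -0.02 0 0 0 0.3;0.95 0 -0.02 0 0 0 0.3;0.95 0 -0.02 0 0 0 0.3"}}

```text
clock: 7.25
tcp_pos: [441.1, 314.6, 31.7]
ee_rot: [-3.141, -0.001, 2.86]
force: [0.4, -0.5, -3.4]
opening: 0.553
grasp_force: 62.1
```

{"fn": "apply_moves", "kwargs": {"steps": "0 0 0 0 0 0 0.3;0 0 0.01 0 0 0 0.3;0 0 0.015 0 0 0 0.3;0 0 0.02 0 0 0 0.3;0 0 0.02 0 0 0 0.3"}}

```text
clock: 7.75
tcp_pos: [443.3, 314.0, 30.0]
ee_rot: [3.141, 0.001, 2.858]
force: [-6.2, -4.0, 15.8]
opening: 0.55
grasp_force: 63.7
```

{"fn": "apply_moves", "kwargs": {"steps": "0 0 -0.005 0 0 0 0.5;0 0 -0.005 0 0 0 0.65;0 0 -0.005 0 0 0 0.8;0 0 -0.005 0 0 0 1;0 0 -0.005 0 0 0 1;0 0 -0.005 0 0 0 1;0 0 -0.005 0 0 0 1"}}

```text
clock: 8.45
tcp_pos: [442.5, 314.2, 29.5]
ee_rot: [-3.142, -0.0, 2.859]
force: [-0.4, 0.0, -0.1]
opening: 0.997
grasp_force: 0.0
```

{"fn": "apply_moves", "kwargs": {"steps": "0 0 -0.3 0 0 0 1;0 0 -0.6 0 0 0 1;0 0 -0.9 0 0 0 1;0 0 -1 0 0 0 1;0 0 -1 0 0 0 1;0 0 -1 0 0 0 1"}}

```text
clock: 9.05
tcp_pos: [442.2, 314.0, 178.8]
ee_rot: [-3.141, -0.0, 2.859]
force: [-1.2, -0.9, -0.4]
opening: 1.001
grasp_force: 0.0
```

Run:
```python
from h import *
s=manip.get_state();print(s['tcp_pos'],s['force'])
p=wrist();cv2.imwrite('pics/w2.png',p['image'])
for t in ['mallet','mallet_handle','holder']:
    print(t,[(np.round(r['xyz'],1).tolist(),round(r['conf'],2),np.round(proj(p,r['xyz'])[0]).tolist()) for r in manip.recognise(p,t)])
```

```text
[442.18592309 314.00064617 178.84493082] [-1.21584479 -0.90285523 -0.43172231]
mallet [([454.9, 303.7, 57.8], 0.73, [251.0, 206.0]), ([516.0, 290.4, 56.5], 0.45, [256.0, 264.0])]
mallet_handle [([513.4, 292.4, 56.6], 0.58, [257.0, 261.0])]
holder [([626.0, 272.7, 6.4], 0.84, [267.0, 320.0]), ([440.8, 175.1, 79.1], 0.79, [109.0, 237.0])]
```

View pics/w2.png

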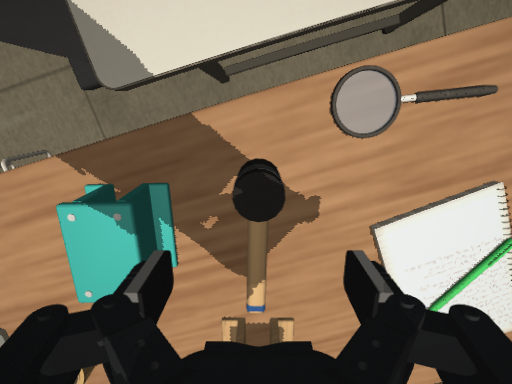

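The mallet stands upright and clear of the sleeve: head at (259,190), handle running to its blue end at (256,309), which is short of the mouth.

Run:
```python
from h import *
p=wrist();im=p['image'].astype(int);
# handle edges per row
for v in (235,255,275,295):
    row=im[v,235:280];sat=cv2.GaussianBlur(p['image'],(3,3),0)[v,235:280].max(1).astype(int)
    d=np.abs(np.diff(sat));k=np.argsort(d)[-4:];print(v,sorted((k+235).tolist()),d[np.sort(k)].tolist())
a=ray(p,(258.5,228),58);b=ray(p,(256.5,306),58);e=ray(p,(256,312),55);print(a,b,e,np.degrees(np.arctan2(*(b-a)[1::-1])))
# predicted head axis (443,314) mid-line prediction
for yaw in(-16.2,):
    u=np.array([np.cos(np.radians(yaw)),np.sin(np.radians(yaw))]);h=e[:2]-135*u;print('head',h)
    print(proj(p,[[*(np.array([442.5,314])+u*k),58] for k in(30,60,90,120,135)]))
```

```text
235 [249, 250, 265, 266] [8, 7, 8, 7]
255 [264, 266, 267, 268] [8, 26, 28, 10]
275 [238, 239, 265, 266] [16, 17, 29, 30]
295 [246, 250, 251, 252] [32, 29, 40, 27]
[478.02672393 303.94404797  58.        ] [562.89827501 277.20680859  58.        ] [572.30857774 273.88476216  55.        ] -17.48608600228028
head [442.66893017 311.54856148]
[[258.24149929 221.29230583]
 [258.21234988 249.66151351]
 [258.18489721 276.28247348]
 [258.15902897 301.28084   ]
 [258.14665539 313.20862365]]
```

{"fn": "apply_moves", "kwargs": {"steps": "-0.39 0 0.1 0 0 0 1;-0.39 0 0.5 0 0 0 0.7;-0.39 0 0.5 0 0 0 0.7;-0.39 0 0.5 0 0 0 0.7"}}

```text
clock: 9.7
tcp_pos: [497.4, 297.3, 102.3]
ee_rot: [-3.138, -0.004, 2.859]
force: [-1.5, 0.5, 0.8]
opening: 0.7
grasp_force: 0.0
```

{"fn": "apply_moves", "kwargs": {"steps": "0 0 0.25 0 0 0 0.7;0 0 0.45 0 0 0 0.7;0 0 0.52 0 0 0 0.7;0 0 0.52 0 0 0 0.7;0 0 0.52 0 0 0 0.7"}}

```text
clock: 10.2
tcp_pos: [499.3, 298.6, 28.7]
ee_rot: [3.14, 0.002, 2.859]
force: [0.0, 0.1, 0.4]
opening: 0.698
grasp_force: 0.0
```

{"fn": "apply_moves", "kwargs": {"newtons": 110, "steps": "0 0 0 0 0 0 0.05;0 0 0 0 0 0 0.05;0 0 0 0 0 0 0.05;0 0 0 0 0 0 0.05;0 0 0 0 0 0 0.05;0 0 0 0 0 0 0.05;0 0 0 0 0 0 0.05;0 0 0 0 0 0 0.05"}}

```text
clock: 11.0
tcp_pos: [499.1, 297.9, 27.6]
ee_rot: [3.141, 0.001, 2.859]
force: [-0.9, -0.7, 7.9]
opening: 0.213
grasp_force: 107.2
```

Run:
```python
from h import *
p=manip.snapshot('top');im=p['image'].astype(int)
m=((im[...,2]>150)&(im[...,1]<70)&(im[...,0]<70)).astype(np.uint8);m[:, :280]=0;m[:,340:]=0
n,l,st,c=cv2.connectedComponentsWithStats(m)
for i in range(1,n):
    if st[i,4]>10: print(c[i],st[i],ray(p,c[i],92))
print([(r['xyz'],r['conf']) for r in manip.recognise(p,'peg_top')])
plan([[499,298,177,163.8],[490,150,210,163.8],[485,30,210,163.8],[480,-90,210,163.8],[470,-181,180,163.8]])
```

```text
[308.53932584 244.41573034] [303 240  12  10  89] [ 412.70570206 -165.38508289   92.        ]
[([411.6, -166.7, 93.3], 0.5)]
[499, 298, 177, 163.8] -> [-0.     0.001 -0.996] [0.001 0.002 0.   ] rows>= 3.0
[490, 150, 210, 163.8] -> [-0.218 -0.964 -0.22 ] [0. 0. 0.] rows>= 4.0
[485, 30, 210, 163.8] -> [-0.191 -0.778 -0.   ] [0. 0. 0.] rows>= 3.0
[480, -90, 210, 163.8] -> [-0.191 -0.778 -0.   ] [0. 0. 0.] rows>= 3.0
[470, -181, 180, 163.8] -> [-0.105 -0.601  0.2  ] [0. 0. 0.] rows>= 2.0
```

{"fn": "apply_moves", "kwargs": {"steps": "0 0 -0.05 0 0 0 0.05;0 0 -0.2 0 0 0 0.05;0 0 -0.5 0 0 0 0.05;0 0 -0.8 0 0 0 0.05;0 0 -1 0 0 0 0.05;0 0 -1 0 0 0 0.05"}}

```text
clock: 11.7
tcp_pos: [499.9, 298.5, 181.5]
ee_rot: [3.136, 0.005, 2.859]
force: [0.6, 0.6, -3.8]
opening: 0.218
grasp_force: 108.0
```

{"fn": "apply_moves", "kwargs": {"steps": "-0.05 -0.2 -0.2 0 0 0 0.05;-0.1 -0.5 -0.22 0 0 0 0.05;-0.18 -0.75 -0.22 0 0 0 0.05;-0.22 -0.96 -0.22 0 0 0 0.05"}}

```text
clock: 12.1
tcp_pos: [489.6, 148.4, 208.7]
ee_rot: [-3.141, -0.001, 2.859]
force: [0.5, 0.6, -2.6]
opening: 0.213
grasp_force: 108.5
```

{"fn": "apply_moves", "kwargs": {"steps": "-0.06 -0.26 0 0 0 0 0.05;-0.13 -0.52 0 0 0 0 0.05;-0.19 -0.78 0 0 0 0 0.05"}}

```text
clock: 12.4
tcp_pos: [484.2, 28.5, 208.7]
ee_rot: [-3.141, -0.001, 2.859]
force: [0.4, 0.1, -3.2]
opening: 0.217
grasp_force: 108.4
```

{"fn": "apply_moves", "kwargs": {"steps": "-0.06 -0.26 0 0 0 0 0.05;-0.13 -0.52 0 0 0 0 0.05;-0.19 -0.78 0 0 0 0 0.05"}}

```text
clock: 12.7
tcp_pos: [479.0, -91.8, 208.7]
ee_rot: [3.142, -0.001, 2.859]
force: [-0.2, 0.6, -2.8]
opening: 0.218
grasp_force: 108.4
```

{"fn": "apply_moves", "kwargs": {"steps": "-0.05 -0.25 0.05 0 0 0 0.05;-0.08 -0.45 0.1 0 0 0 0.05;-0.1 -0.6 0.2 0 0 0 0.05;-0.1 -0.6 0.2 0 0 0 0.05;-0.1 -0.6 0.2 0 0 0 0.05;-0.1 -0.6 0.2 0 0 0 0.05"}}

```text
clock: 13.3
tcp_pos: [469.1, -180.3, 179.6]
ee_rot: [3.141, -0.0, 2.86]
force: [-0.1, 0.8, -3.0]
opening: 0.21
grasp_force: 108.4
```

Run:
```python
from h import *
p=wrist();a=cv2.resize(p['image'],(448,336));print([(r['xyz'],r['conf']) for t in('peg_top','mallet') for r in manip.recognise(p,t)])
q=manip.snapshot('scene');print([(r['xyz'],r['conf']) for t in('peg_top','mallet') for r in manip.recognise(q,t)])
u=proj(q,[413,-166,100])[0].astype(int);print(u)
b=cv2.resize(q['image'][max(u[1]-60,0):u[1]+60,u[0]-60:u[0]+60],(336,336),interpolation=2);cv2.imwrite('pics/p1.png',np.hstack([a,b]))
s=manip.get_state();print(s['tcp_pos'],s['ee_rot'],s['force'])
```

```text
[([417.3, -169.9, 221.8], 0.98)]
[]
[314 188]
[ 469.1514617  -180.51940127  179.71796921] [-3.14156393e+00  3.29226128e-04  2.85974413e+00] [ 1.26308217 -0.59252333 -2.77451479]
```

View pics/p1.png

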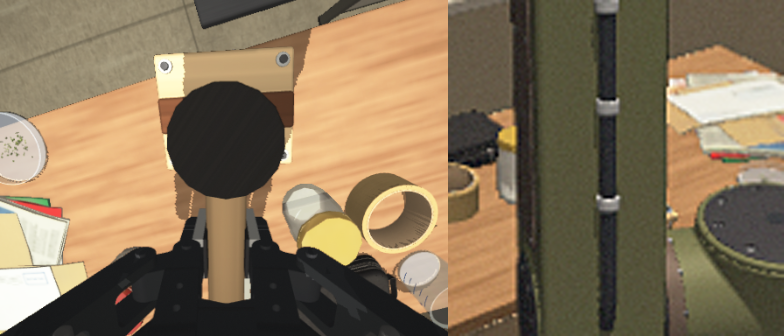

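{"fn": "apply_moves", "kwargs": {"steps": "0 0 0.1 0 0 0 0.05;0 0 0.2 0 0 0 0.05;0 0 0.2 0 0 0 0.05"}}

```text
clock: 13.9
tcp_pos: [468.3, -180.4, 148.0]
ee_rot: [3.141, -0.003, 2.859]
force: [0.4, -0.9, -2.7]
opening: 0.22
grasp_force: 108.4
```

{"fn": "apply_moves", "kwargs": {"steps": "0 0 0.27 0 0 0 0.05;0 0 0.27 0 0 0 0.05"}}

```text
clock: 14.1
tcp_pos: [467.8, -180.2, 106.6]
ee_rot: [3.141, -0.005, 2.859]
force: [-0.4, 0.9, -2.2]
opening: 0.216
grasp_force: 108.7
```

{"fn": "apply_moves", "kwargs": {"steps": "0 0 -0.25 0 0 0 0.05;0 0 -0.25 0 0 0 0.05;0 0 -0.25 0 0 0 0.05"}}

```text
clock: 14.4
tcp_pos: [469.5, -181.0, 148.3]
ee_rot: [-3.141, 0.002, 2.859]
force: [-0.6, -0.4, -4.3]
opening: 0.214
grasp_force: 109.0
```

{"fn": "apply_moves", "kwargs": {"steps": "0 0 0.32 0 0 0 0.05;0 0 0.325 0 0 0 0.05;0 0 0.325 0 0 0 0.05"}}

```text
clock: 14.7
tcp_pos: [469.0, -180.8, 97.5]
ee_rot: [3.141, -0.001, 2.859]
force: [-0.3, 0.6, -3.0]
opening: 0.216
grasp_force: 111.2
```

{"fn": "apply_moves", "kwargs": {"steps": "0 0 -0.3 0 0 0 0.05;0 0 -0.5 0 0 0 0.05;0 0 -0.5 0 0 0 0.05;0 0.4 -0.6 0 0 0 0.05;0 0.6 -0.6 0 0 0 0.05;0 0.9 -0.6 0 0 0 0.05;0 0.9 -0.6 0 0 0 0.05;0 0.9 -0.6 0 0 0 0.05;0 0.9 -0.6 0 0 0 0.05"}}

```text
clock: 15.6
tcp_pos: [506.1, -51.8, 187.0]
ee_rot: [-3.141, -0.002, 2.859]
force: [-0.3, 0.3, -3.4]
opening: 0.216
grasp_force: 111.1
```

Run:
```python
from h import *
p=wrist();a=cv2.resize(p['image'],(448,336));print([(r['xyz'],r['conf']) for t in('peg_top','mallet') for r in manip.recognise(p,t)])
q=manip.snapshot('scene');print('scene',[(r['xyz'],r['conf']) for t in('peg_top','mallet') for r in manip.recognise(q,t)])
t=manip.snapshot('top');u=proj(t,[413,-166,80])[0].astype(int);print(u,[(r['xyz'],r['conf']) for r in manip.recognise(t,'peg_top')])
b=cv2.resize(t['image'][u[1]-40:u[1]+40,u[0]-40:u[0]+40],(336,336),interpolation=2);cv2.imwrite('pics/p2.png',np.hstack([a,b]))
im=t['image'].astype(int);m=((im[...,2]>150)&(im[...,1]<70)&(im[...,0]<70)).astype(np.uint8);m[:, :280]=0;m[:,340:]=0
n,l,st,c=cv2.connectedComponentsWithStats(m);print([(c[i],st[i].tolist()) for i in range(1,n) if st[i,4]>10])
print(proj(t,[[413,-166,92],[413,-166,72]]))
```

```text
[([413.6, -161.5, 75.3], 0.84), ([411.3, -156.8, 48.7], 0.63), ([453.5, -41.6, 230.4], 0.67)]
scene [([581.2, 3.4, 32.9], 0.67)]
[308 244] [([414.1, -166.6, 73.8], 0.64)]
[(array([307.68539326, 244.51685393]), [302, 240, 12, 10, 89])]
[[308.72115689 244.32383516]
 [308.01206878 244.18091228]]
```

View pics/p2.png

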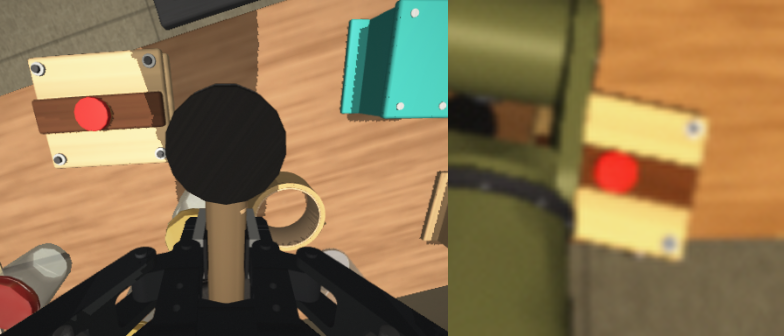

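The peg reads about 74–75 mm high, so it is nearly or fully home. I'll give one more blow, slightly deeper, and look for end-stop force.

{"fn": "apply_moves", "kwargs": {"steps": "0 -0.3 0 0 0 0 0.05;0 -0.6 0 0 0 0 0.05;0 -0.9 0 0 0 0 0.05;0 -0.9 0.1 0 0 0 0.05;0 -0.9 0.3 0 0 0 0.05;0 -0.9 0.3 0 0 0 0.05;0 -0.9 0.3 0 0 0 0.05"}}

```text
clock: 16.7
tcp_pos: [469.1, -180.8, 143.3]
ee_rot: [3.141, -0.001, 2.859]
force: [0.0, 0.6, -2.2]
opening: 0.217
grasp_force: 110.8
```

{"fn": "apply_moves", "kwargs": {"steps": "0 0 0.25 0 0 0 0.05;0 0 0.3 0 0 0 0.05;0 0 0.305 0 0 0 0.05;0 0 0.305 0 0 0 0.05;0 0 0.305 0 0 0 0.05"}}

```text
clock: 17.2
tcp_pos: [469.5, -181.0, 98.3]
ee_rot: [-3.141, 0.002, 2.859]
force: [0.5, -0.1, -2.4]
opening: 0.216
grasp_force: 111.4
```

{"fn": "apply_moves", "kwargs": {"steps": "0 0 -0.2 0 0 0 0.05;0 0 -0.2 0 0 0 0.05;0 0 0 0 0 0 0.05;0 0 0.02 0 0 0 0.05;0 0 0.02 0 0 0 0.05;0 0 0.02 0 0 0 0.05"}}

```text
clock: 17.8
tcp_pos: [470.6, -181.6, 95.6]
ee_rot: [-3.141, 0.005, 2.859]
force: [4.6, -1.7, 11.2]
opening: 0.216
grasp_force: 114.2
```

End stop felt (about 14 N net, above the 6–8 N needed to move the peg). Now I return the mallet to the clear spot where it stood.

{"fn": "apply_moves", "kwargs": {"steps": "0 0 -0.3 0 0 0 0.05;0 0 -0.6 0 0 0 0.05;0 0 -0.8 0 0 0 0.05;0 0.2 -0.8 0 0 0 0.05;0.05 0.45 -0.8 0 0 0 0.05;0.1 0.6 -0.8 0 0 0 0.05"}}

```text
clock: 18.4
tcp_pos: [479.7, -88.5, 213.8]
ee_rot: [3.141, -0.0, 2.859]
force: [0.2, 0.8, -3.3]
opening: 0.214
grasp_force: 112.1
```

{"fn": "apply_moves", "kwargs": {"steps": "0.06 0.26 0 0 0 0 0.05;0.13 0.52 0 0 0 0 0.05;0.19 0.78 0 0 0 0 0.05"}}

```text
clock: 18.7
tcp_pos: [484.6, 31.6, 213.8]
ee_rot: [-3.142, -0.0, 2.859]
force: [0.6, -0.2, -2.5]
opening: 0.215
grasp_force: 112.1
```

{"fn": "apply_moves", "kwargs": {"steps": "0.06 0.26 0 0 0 0 0.05;0.13 0.52 0 0 0 0 0.05;0.19 0.78 0 0 0 0 0.05"}}

```text
clock: 19.0
tcp_pos: [489.8, 152.0, 213.8]
ee_rot: [-3.141, -0.0, 2.859]
force: [0.6, -0.9, -3.3]
opening: 0.216
grasp_force: 112.1
```

{"fn": "apply_moves", "kwargs": {"steps": "0.06 0.3 0 0 0 0 0.05;0.15 0.6 0 0 0 0 0.05;0.2 0.85 0 0 0 0 0.05;0.22 0.96 0 0 0 0 0.05;0.22 0.96 0 0 0 0 0.05;0.22 0.96 0 0 0 0 0.05"}}

```text
clock: 19.6
tcp_pos: [498.6, 297.2, 213.6]
ee_rot: [-3.141, -0.0, 2.859]
force: [0.2, 0.4, -2.4]
opening: 0.215
grasp_force: 112.1
```

Run:
```python
from h import *
s=manip.get_state();print(s['tcp_pos'],s['ee_rot'],s['force'],s['clock'])
t=manip.snapshot('top');print([(r['xyz'],r['conf']) for k in('peg_top','mallet','petri_dish','magnifier','tape_roll','beaker') for r in manip.recognise(t,k)[:1]])
plan([[499,298,150,163.8],[499,298,30,163.8]])
```

```text
[498.55789272 297.20269441 213.57836675] [-3.14079486e+00 -4.44298209e-04  2.85918457e+00] [ 0.23004466  0.42837726 -2.44220795] 19.6
[([415.4, -168.0, 73.3], 0.42), ([463.1, 297.7, 243.5], 0.6), ([382.1, -442.7, 7.7], 0.64), ([666.5, 240.0, 75.6], 0.63), ([595.5, -4.6, 44.9], 0.56), ([719.3, 45.7, 3.2], 0.9)]
[499, 298, 150, 163.8] -> [0.    0.005 0.428] [ 0.     0.    -0.001] rows>= 2.0
[499, 298, 30, 163.8] -> [-0.  -0.   0.8] [0. 0. 0.] rows>= 3.0
```

{"fn": "apply_moves", "kwargs": {"steps": "0 0 0.2 0 0 0 0.05;0 0 0.5 0 0 0 0.05;0 0 0.8 0 0 0 0.05;0 0 1 0 0 0 0.05;0 0 1 0 0 0 0.05;0 0 1 0 0 0 0.05"}}

```text
clock: 20.55
tcp_pos: [499.1, 297.9, 65.1]
ee_rot: [3.141, 0.0, 2.859]
force: [0.4, -0.1, -2.9]
opening: 0.218
grasp_force: 111.9
```

{"fn": "apply_moves", "kwargs": {"steps": "0 0 0.1 0 0 0 0.05;0 0 0.18 0 0 0 0.05;0 0 0.21 0 0 0 0.05;0 0 0.22 0 0 0 0.05;0 0 0.23 0 0 0 0.05;0 0 0.235 0 0 0 0.05;0 0 0.235 0 0 0 0.05;0 0 0.235 0 0 0 0.05"}}

```text
clock: 21.35
tcp_pos: [498.8, 297.9, 29.0]
ee_rot: [3.141, 0.0, 2.859]
force: [-0.5, 0.4, -3.3]
opening: 0.214
grasp_force: 112.1
```

{"fn": "apply_moves", "kwargs": {"steps": "0 0 0.005 0 0 0 0.05;0 0 0.01 0 0 0 0.05;0 0 0.01 0 0 0 0.05;0 0 0.01 0 0 0 0.05"}}

```text
clock: 21.75
tcp_pos: [498.6, 297.8, 27.3]
ee_rot: [-3.142, -0.0, 2.859]
force: [0.0, -0.6, -2.3]
opening: 0.215
grasp_force: 112.1
```

{"fn": "apply_moves", "kwargs": {"steps": "0 0 0.005 0 0 0 0.05;0 0 0.008 0 0 0 0.05;0 0 0.008 0 0 0 0.05;0 0 0.008 0 0 0 0.05"}}

```text
clock: 22.15
tcp_pos: [498.6, 297.8, 26.1]
ee_rot: [3.142, -0.0, 2.859]
force: [0.2, 0.6, -3.3]
opening: 0.215
grasp_force: 112.1
```

{"fn": "apply_moves", "kwargs": {"steps": "0 0 0.005 0 0 0 0.05;0 0 0.01 0 0 0 0.05;0 0 0.01 0 0 0 0.05;0 0 0.01 0 0 0 0.05"}}

```text
clock: 22.55
tcp_pos: [498.7, 297.8, 24.7]
ee_rot: [3.141, 0.0, 2.859]
force: [-0.5, -0.2, -0.5]
opening: 0.215
grasp_force: 112.7
```

{"fn": "apply_moves", "kwargs": {"steps": "0 0 0.005 0 0 0 0.05;0 0 0.008 0 0 0 0.05;0 0 0.008 0 0 0 0.05;0 0 0.008 0 0 0 0.05"}}

```text
clock: 22.95
tcp_pos: [499.0, 297.9, 24.4]
ee_rot: [3.141, 0.001, 2.859]
force: [-3.0, -2.3, 10.1]
opening: 0.213
grasp_force: 114.2
```

{"fn": "apply_moves", "kwargs": {"steps": "0 0 0 0 0 0 0.26;0 0 0 0 0 0 0.32;0 0 0 0 0 0 0.45;0 0 0 0 0 0 0.6;0 0 0 0 0 0 0.7;0 0 0 0 0 0 0.7;0 0 0 0 0 0 0.7"}}

```text
clock: 23.65
tcp_pos: [498.6, 297.8, 23.4]
ee_rot: [-3.142, -0.0, 2.859]
force: [0.3, 0.5, 0.1]
opening: 0.696
grasp_force: 0.0
```

{"fn": "apply_moves", "kwargs": {"steps": "0 0 -0.1 0 0 0 0.7;0 0 -0.3 0 0 0 0.7;0 0 -0.6 0 0 0 0.7;0.2 0 -0.9 0 0 0 0.7;0.4 0 -1 0 0 0 0.7;0.4 0 -1 0 0 0 0.7;0.4 0 -1 0 0 0 0.7"}}

```text
clock: 24.35
tcp_pos: [440.9, 314.8, 174.7]
ee_rot: [3.14, 0.001, 2.86]
force: [0.6, 0.2, -0.8]
opening: 0.701
grasp_force: 0.0
```

Run:
```python
from h import *
s=manip.get_state();print(s['tcp_pos'],s['force'],s['clock'])
p=wrist();a=cv2.resize(p['image'],(448,336))
print([(np.round(r['xyz'],1),r['conf']) for k in('mallet','mallet_handle') for r in manip.recognise(p,k)])
q=manip.snapshot('scene');u=proj(q,[470,300,40])[0].astype(int);v=proj(q,[413,-166,75])[0].astype(int);print(u,v)
print([(np.round(r['xyz'],1),r['conf']) for k in('peg_top','mallet') for r in manip.recognise(q,k)])
f=lambda w:cv2.resize(q['image'][w[1]-40:w[1]+40,w[0]-40:w[0]+40],(336,336),interpolation=2)
cv2.imwrite('pics/e.png',cv2.resize(np.hstack([a,f(u),f(v)]),(800,240)))
```

```text
[440.94864397 314.81244612 174.6759606 ] [ 0.55578775  0.22826224 -0.80576939] 24.35
[(array([450.9, 305.5,  57.8]), 0.58), (array([515. , 295.5,  56.7]), 0.4), (array([513.8, 298.4,  53.7]), 0.97)]
[198 233] [314 193]
[(array([427.6, 312.2,  59.8]), 0.84)]
```

View pics/e.png

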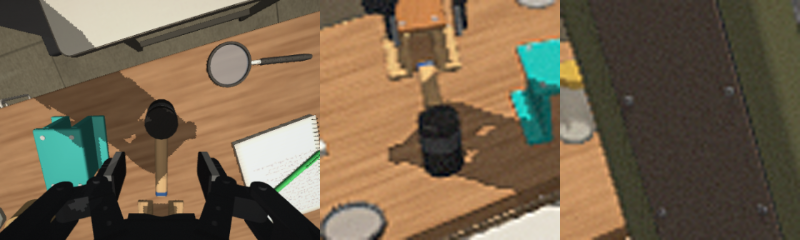

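The mallet stands upright at (160,118) in the wrist view. On the table the mallet's face touched at TCP ≈24.7 mm, so at the last blow (TCP 95.6 mm, 14 N) the peg was on its stop at about 72 mm. I'm handing in.

```bash
python3 -c "
from h import *
print(manip.sign_off())"
```

```text
the job is handed in; nothing more can be done
None
```

I handed the job in with the mallet upright on the table and released, and the red peg driven home; the end-stop force and camera readings both put it at or near the 72 mm home height. No verdict came back.

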